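Fetch the oil bottle from behind

TASK

Fetch the small white oil bottle from the back of the three-sided bottle bay and stand it upright in the middle of the round steel dish. First set the beaker and the brown dropper bottle that stand in front of it aside, upright on the square grey tray; only when the oil bottle is in the dish put both back, each upright on the spot of the bay's base where it stood before. Leave the timer where it is and knock nothing over.

Things in the scene. Friction and masses are not known exactly. Their poses are not given: they have to be found in the camera images.
- bottle_bay: White plastic bottle bay, fixed: base 122 (x) x 140 (y) x 4 mm; on it 5 mm walls, top at z 64 mm, open to -x: side walls' inner faces at y +-25 mm, x from -8 to 54; back wall's inner face at x 49. Origin on the bench under the rear place; x points to the back wall. Ring marks: rear place (0, 0), front places (-34, +34), (-34, -34) mm; the vessels there bar the mouth.
- oil_bottle: Small white bottle, 26 mm diameter up to 49 mm, then a 14 mm ribbed cap, 67 mm tall, about 0.12 kg. Starts on the bay's rear place within 3 mm, foot 4 mm above the bench. Walls and front vessels leave no room for fingers; once the front is clear, grip it along the bay's x axis. Origin: centre of the underside; z up.
- beaker: Clear beaker, 44 mm diameter, 58 mm tall, about 0.03 kg. Starts on one of the bay's two front places (which one varies), foot 4 mm above the bench. About 30 mm is free between it and the dropper bottle: grip along the bay's y axis, fingers opened only a little. Origin: centre of the underside; z up.
- dropper_bottle: Brown bottle with black dropper cap, body 32 mm diameter up to 66 mm (shoulder rounded above about 58 mm), 93 mm tall, about 0.06 kg. Starts on the bay's other front place; grip it like the beaker, and rather before it, since it stands 35 mm taller. Origin: centre of the underside; z up.
- tray: Square grey plastic tray, fixed, 140 x 140 mm, rim 12 mm high and 3 mm thick, floor 3 mm above the bench. Origin: centre of its underside; x and y along its sides. It has room for both front vessels near two opposite corners. Tray and dish lie left and right of the work or the other way round; a fixed microscope about 0.4 m tall stands further left (about x 0.36 to 0.6, y 0.42 to 0.65): go round its near side.
- drip_dish: Round shallow steel dish, fixed, 70 mm across the rim, rim 8 mm high, flat floor about 60 mm across and 3 mm above the bench. Origin: centre of its underside.
- timer: White bench timer, 62 x 62 x 20 mm, loose; a bystander to be left alone. Origin: centre of the underside.

How it is judged:
On the way, in this order (a step that is already met when the one before it is completed fails the run):
1. beaker and dropper bottle both stand on the tray (x of beaker in the frame of tray between -0.06 and 0.06 m and y of beaker in the frame of tray between -0.06 and 0.06 m and z of each of beaker, dropper_bottle in the frame of tray below 0.012 m and angle between each of beaker, dropper_bottle's own z axis and vertical below 0.15 rad and x of dropper_bottle in the frame of tray between -0.06 and 0.06 m and y of dropper_bottle in the frame of tray between -0.06 and 0.06 m), for 0.2 s.
2. the oil bottle stands in the dish while both are still on the tray (all of step 1 and horizontal distance between oil_bottle and drip_dish below 0.015 m and z of oil_bottle in the frame of drip_dish below 0.01 m and angle between oil_bottle's own z axis and vertical below 0.15 rad), for 0.2 s.
At the end, for the whole second after the job is handed in: The oil bottle stands upright in the dish within 15 mm of its centre; beaker and dropper bottle stand upright, each within 15 mm of where it started; all three are released and at rest; the timer is within 15 mm of where it started (horizontal distance between oil_bottle and drip_dish below 0.015 m and z of oil_bottle in the frame of drip_dish below 0.01 m and angle between each of oil_bottle, beaker, dropper_bottle's own z axis and vertical below 0.15 rad and distance of each of beaker, dropper_bottle, timer from where it was at the start of the episode below 0.015 m and linear speed of each of beaker, dropper_bottle, oil_bottle below 0.02 m/s and contact force between each of beaker, dropper_bottle, oil_bottle and the fingers below 0.1 N); the robot touches nothing.
It fails at once if the beaker, the dropper bottle or the oil bottle is knocked over (angle between any of beaker, dropper_bottle, oil_bottle's own z axis and vertical above 0.6 rad).
It fails at once if the timer is moved by more than 15 mm (distance of timer from where it was at the start of the episode above 0.015 m).
It also fails if it takes over 120 s, if anything falls off the work surface, if the arm or the gripper's body presses on something with over 40 N, if the wrist force passes 120 N, or if a joint passes its speed limit or range.

ROBOT

A 6-joint arm with a two-finger parallel gripper is mounted at the origin on a cart in front of the work surface, level with it; the furniture and walls round the work are solid. World frame = base frame: x ahead of the robot, y to its left, z up, the work surface at z = 0. Lengths are in m, angles in rad, forces in N, time in s.
With the tool pointing down it reaches from about 0.375 to 0.975 m from the base axis. Payload 3.8 kg.
Tool frame: the origin (TCP) lies midway between the tips of the shut fingers; the grasp point (between the pads) lies 19 mm behind it; x points along the fingers, y is the direction in which the jaws open and shut, and the axes are right-handed (so a half turn about x gives the same grasp; the last joint's range is limited). The gripper opens to 88 mm and grips with 3 to 60 N. Pads are 18 mm wide; open, the fingers measure 123 mm over their backs; the gripper's body (75 mm by 187 mm) begins 45 mm behind the grasp point.
Start: joints at [1.208, 0.264, 1.604, -0, 1.274, -0.037], TCP at [0.216, 0.639, 0.239] pointing down, gripper open.
Joint ranges: [-2.63, 2.63], [-0.94, 2.18], [0.31, 2.57], [-1.31, 4.45], [0, 2.66], [-2.55, 2.55]. Speed limits (rad/s): [2.57, 2.57, 3.14, 3.14, 3.14, 3.14].

INTERFACE

Orientations are given as a rotation vector (axis times angle).
In Python, from cell import manip, inverse_kinematics, cams, order gives the robot as it stands. Calls block until the motion is done:
- manip.move_pose(position, orientation): joint-space move of the TCP to a pose.
- manip.move_linear(position, rate=0.15, rot=None): straight line of the TCP; rot=None keeps the orientation; rate is the mean speed in m/s.
- manip.set_joints(angles): joint-space move.
- manip.set_gripper(opening, force=None): finger opening in m; force is the grip in N (None keeps the last); returns when the fingers have stopped.
- manip.dwell(seconds).
- inverse_kinematics(position, orientation): joint angles nearest the present ones, or None.
- manip.state(): the state.
- cams.capture(name): name is "scene" or "top" or "wrist"; returns a dict with "image" (420x560x3 uint8, blue, green, red), "z_map" (420x560 float32, m along the optical axis (not along the pixel's ray), 0 where there is no reading), "intrinsics" (3x3 intrinsics, pixels), "position" and "orientation" of the camera in the world; the wrist camera has in their place "T_tool_cam" (4x4, takes a point from camera to tool coordinates, whose origin is the TCP and whose axes are the tool frame's). Camera axes: x right, y down, z forward; pixel columns grow to the right and rows downward; lengths in m; the calibration is good to about 2 mm. A picture is of the moment at which its call begins: read the wrist's pose just before it.
A pose or a line that the arm cannot do raises manip.IKError and nothing moves.
- order.close_job(): hands the job in, once; it reports no verdict.
The state is a dict: "clock": time; "joint_pos": joint angles; "joint_velocities": joint speeds; "tau": joint torques, N m; "tool_pos": TCP position; "tcp_rot": TCP orientation; "contact_force": force on the tool from outside, world axes, zero at the start; "moment": the same for the moment, N m; "gripper_width": finger opening in m.
Only numpy, scipy, OpenCV 4.12 (cv2) and the standard library are available. Lean on these libraries where they do the work, as an engineer would, in place of code of your own. Each camera call takes 0.05 s, during which the arm holds its last target. There are 200 camera calls.

## Working session

There is one attempt and no reset: what is moved stays moved. The work goes in short steps, each a Python script; the robot and the scene stay as the last script left them, time stands still between calls to the robot, and variables do not carry over. Pictures are saved under pics/ and viewed, about 12 in all and at most 16, crops included, and the job is handed in when it is done.

```bash
ls; mkdir -p pics; python3 - <<'E'
from cell import manip, cams
import cv2,numpy as np,pickle
s=manip.state(); print({k:np.round(s[k],3) for k in('clock','tool_pos','tcp_rot','contact_force','gripper_width')})
for n in('top','scene'):
    c=cams.capture(n); pickle.dump(c,open(f'{n}0.pkl','wb')); cv2.imwrite(f'pics/{n}0.png',c['image']); print(n,c['position'],c['orientation'],c['intrinsics'])
E
```

```text
pics
{'clock': np.float64(0.0), 'tool_pos': array([0.216, 0.639, 0.237]), 'tcp_rot': array([ 0.254,  1.556, -0.257]), 'contact_force': array([ 0.237,  0.673, -0.296]), 'gripper_width': np.float64(0.088)}
top [0.44939784 0.15192993 0.89644391] [-2.18993215  2.20506889 -0.0934376 ] [[460.18509476   0.         282.44606962]
 [  0.         460.18509476 218.31979846]
 [  0.           0.           1.        ]]
scene [ 0.09842504 -0.34830146  0.58670785] [-2.17706475  0.75274068 -0.37410862] [[491.00131578   0.         273.12471875]
 [  0.         491.00131578 220.50549814]
 [  0.           0.           1.        ]]
```

View pics/top0.png

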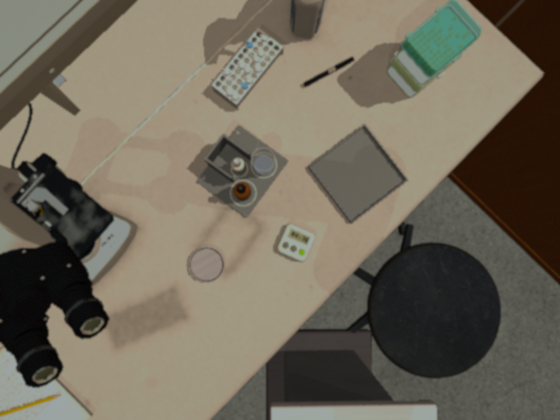

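View pics/scene0.png

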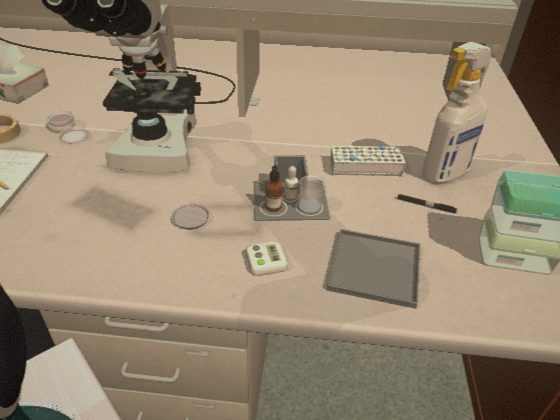

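The top view shows the bay at about (240,172) with the oil bottle at (238,165), beaker at (264,163) and dropper at (242,190). The tray is at (356,174), the dish at (206,265) and the timer at (297,243). Next I rectify this view to metric.

```bash
cat > h.py <<'E'
import numpy as np,cv2,pickle
from scipy.spatial.transform import Rotation as R
def proj(c,P):
    P=np.asarray(P,float); q=(P-c['position'])@R.from_rotvec(c['orientation']).as_matrix()
    p=q@c['intrinsics'].T; return p[...,:2]/p[...,2:]
def ortho(c,z,x0,x1,y0,y1,s):  # s px per m; image up=+x, left=+y
    C=np.array([[x1,y1],[x1,y0],[x0,y0],[x0,y1]]); src=proj(c,np.c_[C,[z]*4]).astype(np.float32)
    w,h=int((y1-y0)*s),int((x1-x0)*s)
    H=cv2.getPerspectiveTransform(src,np.float32([[0,0],[w,0],[w,h],[0,h]]))
    return cv2.warpPerspective(c['image'],H,(w,h),flags=cv2.INTER_CUBIC)
def ray(c,px,z):
    px=np.atleast_2d(px).astype(float); d=np.c_[px,np.ones(len(px))]@np.linalg.inv(c['intrinsics']).T@R.from_rotvec(c['orientation']).as_matrix().T
    p=np.asarray(c['position']); return p+d*((z-p[2])/d[:,2])[:,None]
def cloud(c):
    z=c['z_map'];v,u=np.indices(z.shape); q=np.stack([u,v,np.ones_like(u)],-1)@np.linalg.inv(c['intrinsics']).T*z[...,None]
    P=q@R.from_rotvec(c['orientation']).as_matrix().T+c['position']; P[z==0]=np.nan; return P
E
python3 - <<'E'
from h import *
c=pickle.load(open('top0.pkl','rb'))
for n,px,z in(('bay',(240,172),.004),('tray',(356,174),.01),('dish',(206,265),.008),('timer',(297,243),.02),('oil',(238,165),.067),('bk',(264,163),.058),('drop',(242,190),.093)): print(n,ray(c,px,z).round(3))
im=ortho(c,.004,.3,.6,0.0,.4,2000)
for i in range(0,800,100): cv2.line(im,(i,0),(i,5),(0,0,255),1);cv2.putText(im,f'{.4-i/2000:.2f}',(i,15),0,.35,(0,0,255))
for i in range(0,600,100): cv2.putText(im,f'{.6-i/2000:.2f}',(0,i+4),0,.35,(0,0,255))
cv2.imwrite('pics/ortho0.png',im)
P=cloud(c); 
for n,(u,v) in dict(bay=(240,172),tray=(356,174),bench=(280,290),dish=(206,265)).items(): print(n,np.nanmedian(P[v-2:v+3,u-2:u+3].reshape(-1,3),0).round(4))
E
```

```text
bay [[0.599 0.216 0.004]]
tray [[ 0.593 -0.01   0.01 ]]
dish [[0.419 0.282 0.008]]
timer [[0.46  0.107 0.02 ]]
oil [[0.601 0.216 0.067]]
bk [[0.606 0.168 0.058]]
drop [[0.552 0.207 0.093]]
bay [0.5954 0.2149 0.0233]
tray [ 0.5944 -0.0109  0.0023]
bench [ 0.3693  0.1399 -0.0009]
dish [0.4187 0.2825 0.0027]
```

View pics/ortho0.png

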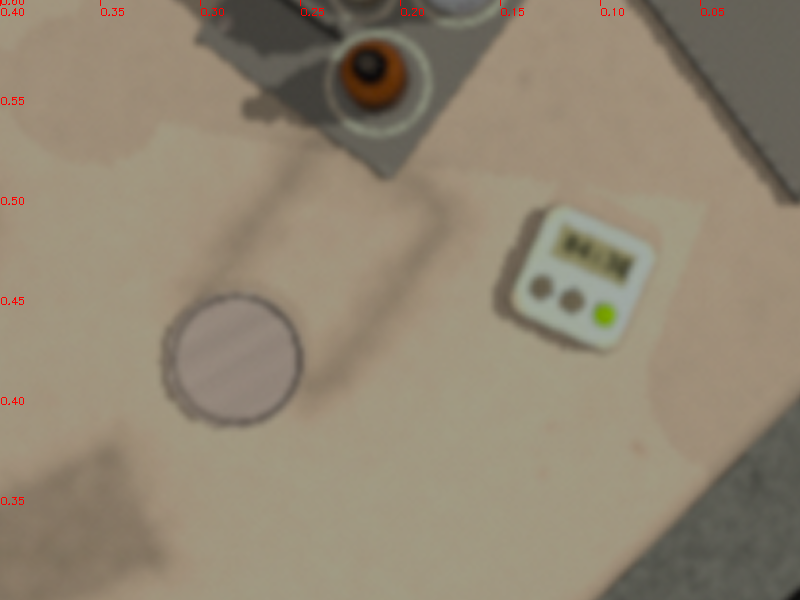

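The dish centre is at px (236,360), which is world (0.420, 0.282). The timer is near (583,277). Now the bay and tray at larger scale.

```bash
python3 - <<'E'
from h import *
c=pickle.load(open('top0.pkl','rb'))
im=ortho(c,.004,.5,.71,-.12,.29,1900)
cv2.imwrite('pics/ortho1.png',im); print(im.shape)
E
```

```text
(398, 779, 3)
```

View pics/ortho1.png

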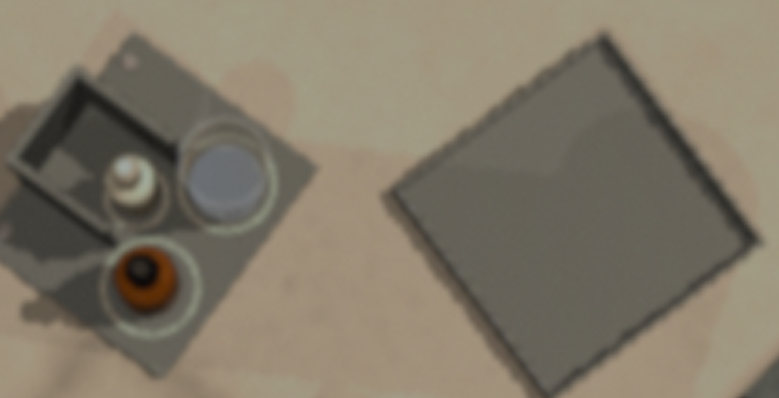

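I read these bay and tray pixels from the rectified view:

- **Bay corners:** (134,34), (317,167) and (158,378).
- **Rings:** (226,175), (152,285) and (137,193).
- **Bay pose:** origin about (0.607, 0.219), yaw about 54.5°.
- **Vessels:** the dropper is on the +y place and the beaker on the -y place.
- **Tray corners:** (385,192), (603,34), (762,240) and (548,397).

The arm now goes round the near side of the microscope to hover above the bay and look.

```bash
cat >> h.py <<'E'
def rot(a):  # tool down, jaws along world angle a (rad)
    return R.from_matrix(np.array([[0,0,-1],[np.cos(a),np.sin(a),0],[np.sin(a),-np.cos(a),0]]).T).as_rotvec()
def wristcap(manip,cams,name):
    s=manip.state(); c=cams.capture('wrist'); T=np.eye(4); T[:3,:3]=R.from_rotvec(s['tcp_rot']).as_matrix(); T[:3,3]=s['tool_pos']
    W=T@np.array(c['T_tool_cam']); c['position']=W[:3,3]; c['orientation']=R.from_matrix(W[:3,:3]).as_rotvec()
    pickle.dump(c,open(name+'.pkl','wb')); cv2.imwrite(f'pics/{name}.png',c['image']); return c
E
python3 - <<'E'
from h import *
from cell import manip,cams,inverse_kinematics as ik
s=manip.state(); y=R.from_rotvec(s['tcp_rot']).as_matrix()[:,1]; print('jaw',np.degrees(np.arctan2(y[1],y[0])))
manip.move_linear([.19,.38,.30],.25)
yaw=np.radians(54.5)
manip.move_linear([.42,.10,.30],.25)
for k in (0,np.pi):
    for a in (yaw-np.pi/2+k,yaw+k):
        q=ik([.57,.19,.2],rot(a)); print(np.degrees(a).round(),None if q is None else np.round(q,2))
print(manip.state()['clock'])
E
```

```text
jaw 71.33376530724213
-36.0 [ 0.28  0.15  1.81 -0.    1.18  0.9 ]
54.0 [ 0.28  0.15  1.81 -0.    1.18 -0.67]
144.0 [ 0.28  0.15  1.81 -0.    1.18 -2.24]
235.0 [ 0.28  0.15  1.81 -0.    1.18  2.47]
2.925
```

```bash
python3 - <<'E'
from h import *
from cell import manip,cams
manip.move_pose([.575,.18,.27],rot(np.radians(-35.5)))
manip.dwell(.2)
c=wristcap(manip,cams,'w1'); print(c['position'],proj(c,[[.607,.219,.004],[.559,.2125,.004],[.614,.1725,.004]]).round())
E
```

```text
[0.62229663 0.24834047 0.41767966] [[280. 127.]
 [251. 154.]
 [306. 155.]]
```

View pics/w1.png

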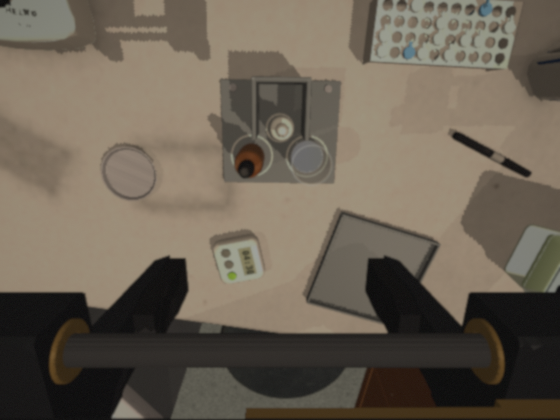

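The wrist view shows the bay square to the image, spanning px (221,80) to (338,183). The dropper is at (249,160) and the beaker at (307,157). I rectify it in the assumed bay frame to get the residuals.

```bash
cat > bf.py <<'E'
from h import *
O=np.array([.607,.219]); YAW=np.radians(54.5); RB=np.array([[np.cos(YAW),-np.sin(YAW)],[np.sin(YAW),np.cos(YAW)]])
def b2w(p): return np.asarray(p)@RB.T+O
def bayview(c,z,s=4000,b=(-.08,.07,-.08,.08),f=b2w):
    x0,x1,y0,y1=b
    C=f([[x1,y1],[x1,y0],[x0,y0],[x0,y1]]); w,h=int((y1-y0)*s),int((x1-x0)*s)
    H=cv2.getPerspectiveTransform(proj(c,np.c_[C,[z]*4]).astype(np.float32),np.float32([[0,0],[w,0],[w,h],[0,h]]))
    im=cv2.warpPerspective(c['image'],H,(w,h),flags=cv2.INTER_CUBIC)
    return im
def put(im,p,r,s=4000,x1=.07,y1=.08,col=(0,0,255)):
    cv2.circle(im,(round((y1-p[1])*s),round((x1-p[0])*s)),round(r*s),col,1)
E
python3 - <<'E'
from bf import *
c=pickle.load(open('w1.pkl','rb')); im=bayview(c,.004)
for p,r in(((0,0),.002),((-.034,.034),.016),((-.034,-.034),.022)): put(im,p,r)
cv2.rectangle(im,(round(.01*4000),round(.016*4000)),(round(.15*4000),round(.138*4000)),(0,0,255),1)
cv2.imwrite('pics/b1.png',im)
E
```

```text
(no output)
```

View pics/b1.png

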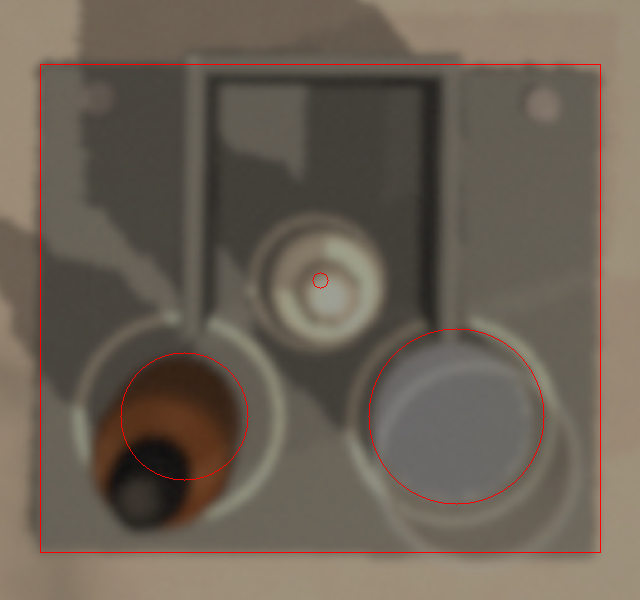

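The bay frame is good to about 1 mm: the base outline and rings sit at (-4,+3) px, so I shift the origin by that. In the old bay frame the dropper is at about (-35,36) mm, the beaker at (-35,-34) and the oil bottle at (2,-1). Now I move the dropper.

```bash
cat >> bf.py <<'E'
DROP,BEAK,OIL=b2w([-.0347,.0357]),b2w([-.035,-.0345]),b2w([.002,-.0005])
TD,TB,DISH=np.array([.602,.0425]),np.array([.588,-.0645]),np.array([.42,.282])
AF=rot(YAW-np.pi/2); AO=rot(YAW)
from cell import manip,cams
def st(t):
    s=manip.state(); print(t,'t',round(s['clock'],1),'w',round(s['gripper_width'],4),'p',np.round(s['tool_pos'],4),'F',np.round(s['contact_force'],1))
def pick(p,z,opening,force,r,up=.16):
    manip.move_pose([*p,up],r); manip.set_gripper(opening); manip.move_linear([*p,z+.03],.15); manip.move_linear([*p,z],.05); st('at')
    manip.set_gripper(0,force); st('grip'); manip.move_linear([*p,z+.02],.05); manip.move_linear([*p,up],.15); st('up')
def place(p,z,opening,r,up=.16):
    manip.move_pose([*p,up],r) if r is not None else manip.move_linear([*p,up],.15)
    manip.move_linear([*p,z+.02],.12); manip.move_linear([*p,z],.03); manip.dwell(.2); st('down')
    manip.set_gripper(opening); manip.dwell(.2); manip.move_linear([*p,z+.03],.06); manip.move_linear([*p,up],.2); st('clear')
E
python3 - <<'E'
from bf import *
pick(DROP,.037,.043,12,AF)
c=wristcap(manip,cams,'w2')
place(TD,.0365,.043,None)
E
```

```text
at t 7.7 w 0.0429 p [0.5578 0.2115 0.0369] F [-0.5 -0.3 -0. ]
grip t 8.1 w 0.0306 p [0.5581 0.2116 0.0374] F [-0.1 -0.1  1.2]
up t 9.4 w 0.0308 p [0.557  0.2112 0.1589] F [ 0.7  0.8 -1.2]
down t 12.8 w 0.0306 p [0.602  0.0425 0.0364] F [-0.9  0.9 -0.4]
clear t 14.7 w 0.043 p [0.6014 0.0425 0.1591] F [-0.7 -0.5 -0.9]
```

```bash
python3 - <<'E'
from bf import *
pick(BEAK,.020,.056,10,AF)
place(TB,.0195,.056,None)
manip.move_pose([.575,.15,.27],AF); manip.dwell(.2)
wristcap(manip,cams,'w3')
E
```

```text
at t 17.3 w 0.0557 p [0.6148 0.1705 0.0199] F [0.3 0.3 0.3]
grip t 17.6 w 0.043 p [0.615  0.1705 0.0203] F [ 0.5 -0.6  0.3]
up t 19.1 w 0.0428 p [0.6139 0.1702 0.1587] F [-0.1  0.3 -0.3]
down t 23.0 w 0.043 p [ 0.588  -0.0645  0.0194] F [-0.2  0.3 -0.2]
clear t 25.0 w 0.0561 p [ 0.5872 -0.0644  0.1589] F [-0.5  0.5 -0.2]
```

View pics/w3.png

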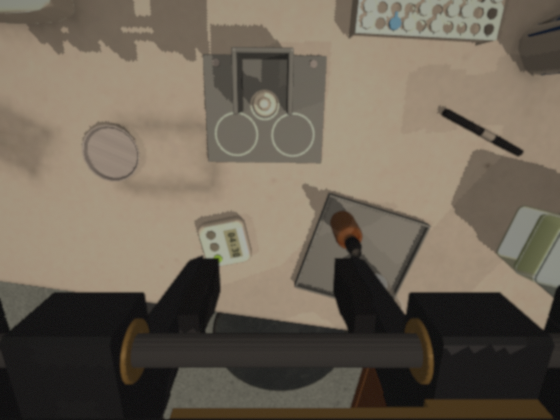

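The bay front is clear: the rings at (236,133) and (292,134) are empty and the oil bottle is at (264,103). The dropper stands on the tray at (345,225). A finger hides the beaker, so I check it with the scene camera while measuring the dish and oil positions.

```bash
python3 - <<'E'
from bf import *
c=pickle.load(open('w3.pkl','rb')); print('dish',ray(c,(111,152),.008)); p=ray(c,(264,103),.071)[0]; print('oil',p,(p[:2]-O)@RB)
t=cams.capture('scene'); im=t['image'][150:310,170:430]; cv2.imwrite('pics/s1.png',cv2.resize(im,None,fx=3,fy=3,interpolation=2))
E
```

```text
dish [[0.42169378 0.28326131 0.008     ]]
oil [0.60947125 0.22019004 0.071     ] [ 0.00240389 -0.00132083]
```

View pics/s1.png

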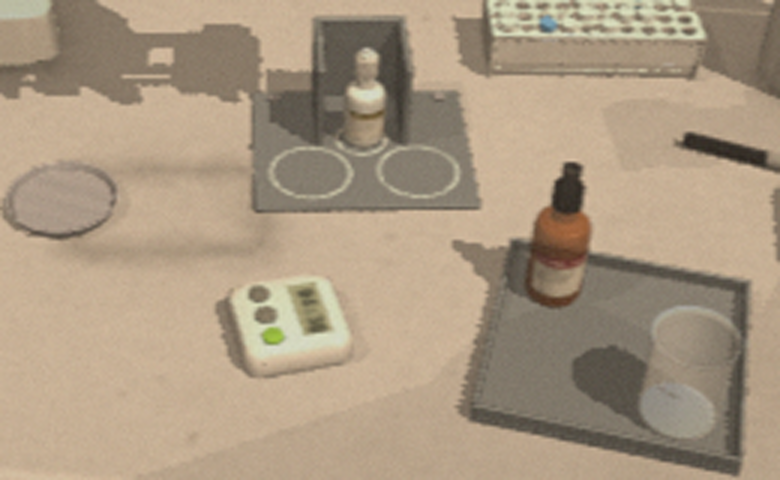

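Both vessels stand upright on the tray, the dropper at (560,250) and the beaker at (685,375). Now the oil bottle, gripped along bay x.

```bash
python3 - <<'E'
from bf import *
pick(b2w([.0022,-.001]),.018,.040,20,AO)
place(np.array([.421,.2827]),.0175,.040,None)
manip.move_pose([.52,.15,.27],AF); manip.dwell(.2)
c=wristcap(manip,cams,'w4')
cv2.imwrite('pics/w4c.png',cv2.resize(c['image'][:260,:360],None,fx=2,fy=2,interpolation=2))
E
```

```text
at t 29.6 w 0.0401 p [0.6091 0.2202 0.0178] F [-0.5  0.2  0.3]
grip t 30.0 w 0.0256 p [0.6093 0.2202 0.0184] F [-0.2 -0.3  1.8]
up t 31.5 w 0.0251 p [0.6082 0.2199 0.1587] F [-0.1  0.  -2.2]
down t 35.2 w 0.025 p [0.421  0.2827 0.0174] F [-0.2 -0.2  0.1]
clear t 37.2 w 0.0399 p [0.4203 0.2822 0.1589] F [ 0.1  0.  -0.3]
```

View pics/w4c.png

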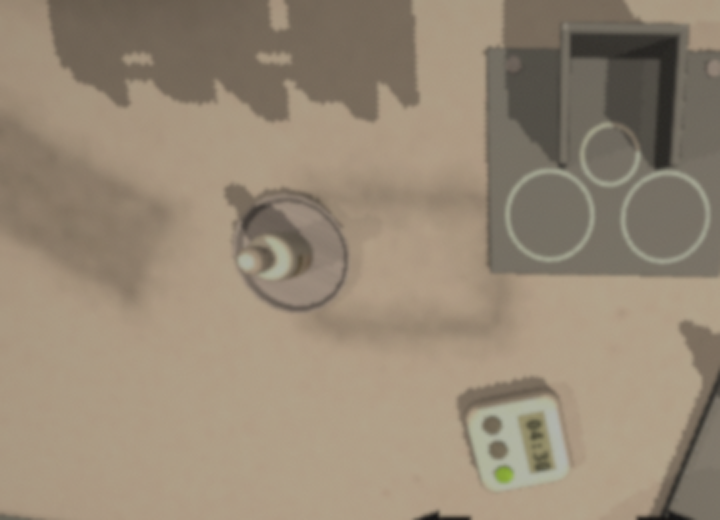

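The oil bottle stands in the dish: foot at about (290,257), dish centre at about (293,251). I put the beaker back first, then the dropper.

```bash
python3 - <<'E'
from bf import *
c=pickle.load(open('w4.pkl','rb')); print(ray(c,[(146.5,125.5)],.008),ray(c,[(123.5,131)],.070))
pick(TB,.0193,.056,10,AF)
place(BEAK,.0204,.056,None)
pick(TD,.0365,.043,12,AF)
place(DROP,.0376,.043,None)
manip.move_pose([.50,.15,.30],AF); manip.dwell(.3)
wristcap(manip,cams,'w5')
t=cams.capture('scene'); cv2.imwrite('pics/s2.png',cv2.resize(t['image'][150:310,170:430],None,fx=3,fy=3,interpolation=2))
E
```

```text
[[0.42251834 0.28325591 0.008     ]] [[0.42171199 0.28296263 0.07      ]]
at t 41.6 w 0.0557 p [ 0.588  -0.0645  0.0191] F [0.  0.5 0.3]
grip t 42.0 w 0.0427 p [ 0.5882 -0.0645  0.0196] F [ 0.  -0.4  1.1]
up t 43.5 w 0.0429 p [ 0.5871 -0.0643  0.1588] F [-0.3  0.3 -0.5]
down t 47.4 w 0.0426 p [0.6147 0.1705 0.0204] F [-3.6  0.5  3.1]
clear t 49.3 w 0.0563 p [0.6139 0.1703 0.1588] F [-1.   1.1 -0.2]
at t 51.8 w 0.043 p [0.602  0.0425 0.0363] F [-0.1 -0.6 -0. ]
grip t 52.1 w 0.0307 p [0.6024 0.0425 0.0369] F [ 0.6 -0.8  1.2]
up t 53.5 w 0.0306 p [0.6012 0.0425 0.1589] F [-0.   0.8 -1.4]
down t 56.9 w 0.0306 p [0.5577 0.2115 0.0378] F [-2.9  0.   5.1]
clear t 58.7 w 0.0433 p [0.5572 0.2113 0.1591] F [ 0.4 -0.2 -0.6]
```

View pics/s2.png

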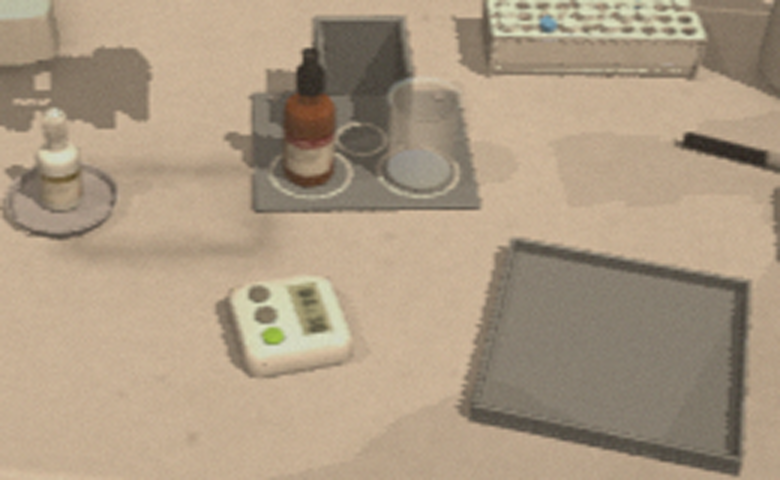

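View pics/w5.png

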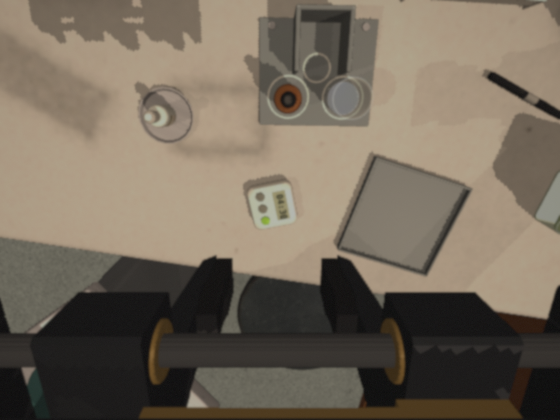

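Both views agree. The dropper (px 288,98) and beaker (343,98) stand upright on their rings, the oil bottle stands in the dish, the timer is unmoved and the gripper is clear. I hand in.

```bash
python3 -c "
from cell import order; print(order.close_job())"
```

```text
the job is handed in; nothing more can be done
None
```

The oil bottle is standing in the dish, and the beaker and dropper bottle are back on their rings in the bay. I handed the job in at about 60 s on the robot clock. I set the dropper bottle and then the beaker on the tray, moved the oil bottle to the dish, and then put back the beaker and the dropper bottle.

- **Oil bottle:** the wrist camera put it within about 1 mm of the dish centre.
- **Beaker and dropper bottle:** the last scene and wrist pictures show both upright on their rings. I judged this by eye and did not compute their final offsets. The arm released each one at the coordinates where it had picked it up.
- **Timer and gripper:** the timer looks unmoved, again judged by eye, and the gripper ended open and clear of everything.
- **Forces:** the highest I printed was about 6 N, when setting the dropper bottle back down. I read forces only at those points, not continuously.

None of the checks failed or disagreed. The hand-in gave no verdict.

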